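# Press a picture frame's back board under its leaf spring

## Task

The small picture frame lies face down with its back board only part way in. With your fingertips press hard on the red landing of the board so that it sinks on its sprung bed, slide it like that under the brass bar and the leaf spring until it is fully home against the far rail, then let go so that the frame holds it down. Do not lift or tip the board, and leave the things standing around where they are.

Things in the scene. Friction and masses are not known exactly. Their poses are not given: they have to be found in the camera images.
- frame: picture frame lying face down, fixed to the table, 220 x 150 x 34 mm; origin at the centre of its underside; x runs from the open end (robot's side) to the far rail, y across, z up. Dark wooden side rails 15 mm wide, tops 34 mm up, inner faces at y = +-60 mm; far rail's inner face at x = +94 mm. Between the rails lies a grey sprung bed plate, its top 22 mm up at rest
- board: loose wooden back board, 140 (x, towards the far rail) x 114 x 16 mm, 0.15 to 0.31 kg, lying on the bed between the side rails; origin at the centre of its underside, z up. Its front 85 mm is 16 mm thick, its rear 55 mm (x = -70 to -15 mm) is the red landing, only 8 mm thick: a step 8 mm high at x = -15 mm faces the robot, against which fingertips on the landing can push
- board_nose (a point): middle of the upper front edge of the board, 70 mm ahead of its origin: the edge that goes under the bar and meets the far rail. 38 mm above the table at rest, 4 mm too high for the bar; with the board pressed down 6 to 8 mm it passes under bar and leaf spring
- board_landing (a point): middle of the red landing, on its surface, 30 mm above the table at rest: the place for the fingertips, 27.5 mm behind the step
- far_stop (a point): middle of the far rail's inner face, 30 mm above the table: the nose ends against this face
- bar_front (a point): middle of the lower front edge of the brass bar that lies across the side rails (10 mm along the frame's x, 9 mm high); 34 mm above the table, at x = +50 mm of the frame
- leaf_tip (a point): underside of the rounded tip of the steel leaf spring, 29 mm above the table at rest; the leaf, 56 mm wide, reaches from the far rail back to just behind the bar and gives way upwards with 2 to 6 N as the board passes beneath
- bed (a joint): how far the grey sprung bed plate under the board is pressed down, m: 0 at rest, 0.008 at its lower stop; it takes about 8 N to start and 16 N at the stop, and springs back when let go
- ink: purple round ink bottle with black cap, 43 x 43 x 60 mm, loose bystander; origin at the centre of its underside
- rubber: blue and white eraser, 23 x 60 x 13 mm, loose bystander; origin at the centre of its underside
- tube: paint tube with blue band and black cap, 36 x 105 x 23 mm, loose bystander; origin at the centre of its underside
- clip: grey bulldog clip, 23 x 40 x 35 mm, loose bystander; origin at the centre of its underside
Things that resemble listed ones, but are neither listed nor needed, are in the scene too. There is more than one size of the board; the job needs the larger.

How it is judged:
By the outcome, as a careful person would: the job done as asked, in the order asked, and still so for the second after the job is handed in, with the robot touching nothing.
It also fails if it takes over 35 s, if anything falls off the work surface, if the arm or the gripper's body presses on something with over 40 N, if the wrist force passes 120 N, or if a joint passes its speed limit or range.

## Robot

A 6-joint arm with a two-finger parallel gripper is mounted at the origin on a cart in front of the work surface, level with it; the furniture and walls round the work are solid. World frame = base frame: x ahead of the robot, y to its left, z up, the work surface at z = 0. Lengths are in mm, angles in rad, forces in N, time in s.
With the tool pointing down it reaches from about 275 to 725 mm from the base axis. Payload 5.6 kg.
Tool frame: the origin (TCP) lies at the very end of the fingers, on their centre line; the grasp point (between the pads) lies 19 mm behind it; x points along the fingers, y is the direction in which the jaws open and shut, and the axes are right-handed (so a half turn about x gives the same grasp; the last joint's range is limited). The gripper opens to 85 mm and grips with 20 to 120 N. Pads are 22 mm wide; open, the fingers measure 114 mm over their backs; the gripper's body (76 mm by 85 mm) begins 54 mm behind the grasp point. The pads swing forward as they close: fully open they stand 13 mm farther back than shut.
Start: joints at [1.606, 0.255, 0.108, 0, -1.424, -0.285], TCP at [135.938, 532.929, 231.283] pointing down, gripper open.
Joint ranges: [-2.95, 2.95], [-1.21, 1.97], [-1.09, 1.5], [-2.87, 1.71], [-2.94, -0.07], [-3.05, 3.05]. Speed limits (rad/s): [2.57, 2.57, 3.14, 3.14, 3.14, 3.14].

## Interface

Orientations are given as a unit quaternion [w, x, y, z].
In Python, from station import bot, viewer gives the robot as it stands.
- The arm moves only by the shell command python3 -m creep 'ROWS'. ROWS is JSON, a list of rows, each an object with "translation": the shift along the world's x, y, z in cm, a list of three; "turn": the turn, a rotation vector about the world's x, y, z in rad, a list of three; "gripper": the opening, from 0 (shut) to 1 (fully open). In form: [{"translation": [x, y, z], "turn": [wx, wy, wz], "gripper": gripper}, ...]. A call has 1 to 20 rows; each row is the pose to reach, as a shift and turn from the pose measured when the call began; what a row does not reach only later rows make up. A row lasts 1/10 s, in which the tool goes at most 50 mm and 8.59 degrees, less where a joint would pass 70% of its speed; a pose out of reach is approached as far as the arm can. A call with a gripper value outside its range is refused whole. The fingers move at their own pace and stop on an object; the grip force is fixed at half the most. Time passes only in rows, so rows that repeat a pose let the fingers close. It gives the time, the measured TCP pose, the force and the opening at its end, in the units of the state.
- bot.read_state(): the state, without advancing time (a new reading comes with each control period).
- viewer.snapshot(name): name is "side" or "top"; returns a dict with "pixels" (420x560x3 uint8, blue, green, red), "vfov" (degrees; the focal length in pixels is half the picture's height over the tangent of half this angle, whatever the lens; pixels are square), "cx", "cy" (the principal point, pixels), "distortion" ([k1, k2, p1, p2, k3] as OpenCV has them; the pictures are not rectified), "rvec" (rotation vector, rad) and "tvec" (3), from world to camera coordinates, as OpenCV has them. Camera axes: x right, y down, z forward; pixel columns grow to the right and rows downward; lengths in mm; the calibration is good to about 2 mm. A picture is of the moment at which its call begins. There is no depth.
- bot.job_done(): hands the job in, once; it reports no verdict.
The state is a dict: "t": time; "q": joint angles; "qvel": joint speeds; "joint_torque": joint torques, N m; "tcp_pos": TCP position; "ee_rot": TCP orientation; "contact_force": force on the tool from outside, world axes, zero at the start; "moment": the same for the moment, N m; "opening": opening from 0.0 (shut) to 1.0 (fully open).
Only numpy, scipy, OpenCV 4.12 (cv2) and the standard library are available. Lean on these libraries where they do the work, as an engineer would, in place of code of your own. Each camera call takes 0.05 s, during which the arm holds its last target. There are 200 camera calls.

## Working session

There is one attempt and no reset: what is moved stays moved. The work goes in short steps, Python scripts to look and compute and a shell command to move; the robot and the scene stay as the last step left them, time stands still between calls to the robot, and variables do not carry over. Pictures are saved under pics/ and viewed, about 8 in all and at most 12, crops included, and the job is handed in when it is done.

```bash
mkdir -p pics; cat > h.py <<'E'
import numpy as np, cv2
from station import bot, viewer
def cam(s):
    h=s["pixels"].shape[0]; f=h/2/np.tan(np.radians(s["vfov"])/2)
    K=np.array([[f,0,s["cx"]],[0,f,s["cy"]],[0,0,1.]]); R=cv2.Rodrigues(np.array(s["rvec"],float))[0]
    return K,np.array(s["distortion"],float),R,np.array(s["tvec"],float).reshape(3)
def ray(s,uv):
    K,D,R,t=cam(s); p=cv2.undistortPoints(np.array(uv,float).reshape(-1,1,2),K,D).reshape(-1,2)
    d=np.c_[p,np.ones(len(p))]@R; return -R.T@t,d
def onz(s,uv,z):
    c,d=ray(s,uv); return c+d*((z-c[2])/d[:,2])[:,None]
def proj(s,P):
    K,D,R,t=cam(s); return cv2.projectPoints(np.array(P,float).reshape(-1,1,3),cv2.Rodrigues(R)[0],t,K,D)[0].reshape(-1,2)
def tri(s1,u1,s2,u2):
    c1,d1=ray(s1,u1);c2,d2=ray(s2,u2);out=[]
    for a,b in zip(d1,d2):
        A=np.c_[a,-b]; k,r,_,_=np.linalg.lstsq(A,c2-c1,rcond=None); p=c1+k[0]*a;q=c2+k[1]*b
        out.append(np.r_[(p+q)/2,np.linalg.norm(p-q)])
    return np.array(out)
E
python3 - <<'E'
from h import *
import pickle
S={}
for n in("side","top"):
    S[n]=viewer.snapshot(n); cv2.imwrite(f"pics/{n}1.png",S[n]["pixels"])
    K,D,R,t=cam(S[n]); print(n,-R.T@t,R[2],K[0,0],D)
pickle.dump(S,open("s1.pkl","wb"))
st=bot.read_state();print({k:np.round(v,3) for k,v in st.items()})
E
```

```text
side [ 196.37596355 -390.52579993  492.97358585] [ 0.47712091  0.72457261 -0.49734312] 415.4569857833573 [-0.06817607  0.          0.          0.          0.        ]
top [ 526.18580951  240.76112807 1118.71465354] [ 0.0585808  -0.01129528 -0.99821877] 451.42220110168967 [-0.02515581  0.          0.          0.          0.        ]
{'t': np.float64(0.1), 'q': array([ 1.606,  0.256,  0.107, -0.   , -1.424, -0.285]), 'qvel': array([-0.   , -0.   ,  0.005,  0.002, -0.001, -0.001]), 'joint_torque': array([-1.0000e-03, -3.8760e+01,  2.3847e+01,  5.3780e+00, -4.0000e-03,
       -0.0000e+00]), 'tcp_pos': array([135.798, 532.536, 230.498]), 'ee_rot': array([ 0.088, -0.702,  0.089,  0.702]), 'contact_force': array([ 1.417, -0.295,  0.98 ]), 'moment': array([-0.045,  0.032,  0.007]), 'opening': np.float64(1.0)}
```

View pics/side1.png

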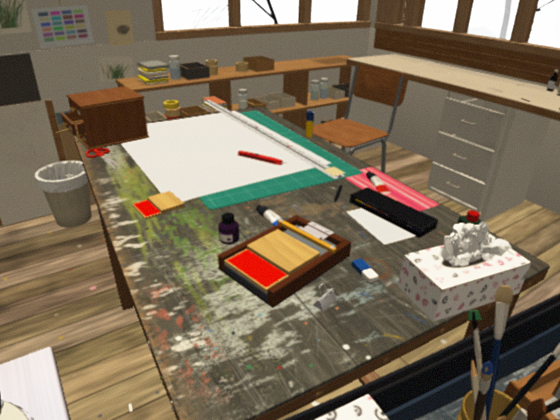

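View pics/top1.png

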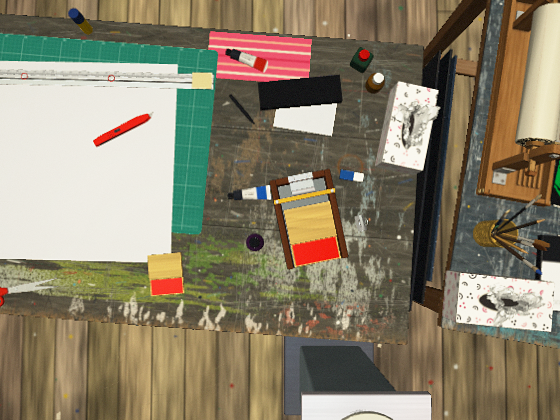

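Side view: the frame is at about (285,258) with the board's red landing at (257,268). The small decoy board is at (158,204). Top view: the frame is at (312,220), its landing at (316,250), and the decoy at (166,275). The board inside the frame is clearly the larger one, which fits the description. Next I'll measure and make an enlarged crop to confirm.

```bash
python3 - <<'E'
from h import *
import pickle
S=pickle.load(open("s1.pkl","rb"))
Q={}
for n,box in(("side",(200,340,215,310)),("top",(270,360,165,275))):
    im=S[n]["pixels"]; u0,u1,v0,v1=box
    c=cv2.resize(im[v0:v1,u0:u1],None,fx=5.5,fy=5.5,interpolation=cv2.INTER_CUBIC); Q[n]=c
    b=im.astype(int); m=((b[...,2]>170)&(b[...,1]<70)&(b[...,0]<70)).astype(np.uint8)
    mm=np.zeros_like(m); mm[v0:v1,u0:u1]=m[v0:v1,u0:u1]
    cs=max(cv2.findContours(mm,0,cv2.CHAIN_APPROX_NONE)[0],key=cv2.contourArea)
    ap=cv2.approxPolyDP(cs,6,True).reshape(-1,2); print(n,cv2.contourArea(cs),ap.tolist(),cv2.boxPoints(cv2.minAreaRect(cs)).round(1).tolist())
    print(onz(S[n],ap,30).round(1).tolist(), "base px",proj(S[n],[[0,0,0],[136,533,231]]).round())
h=max(Q["side"].shape[0],Q["top"].shape[0])
out=np.zeros((600,800,3),np.uint8)
a=cv2.resize(Q["side"],(440,int(440*95/140)*1)); out[:a.shape[0],:440]=a
t=cv2.resize(Q["top"],(360,440)); out[:440,440:]=t
cv2.imwrite("pics/crop1.png",out[:450])
E
```

```text
side 920.5 [[228, 260], [264, 285], [285, 274], [249, 250]] [[227.0, 261.6000061035156], [238.60000610351562, 243.39999389648438], [285.5, 273.20001220703125], [273.8999938964844, 291.5]]
[[468.3, 174.6, 30.0], [487.4, 78.6, 30.0], [534.8, 84.4, 30.0], [517.4, 181.9, 30.0]] base px [[-60. 484.]
 [-15. 134.]]
top 819.5 [[334, 237], [293, 245], [296, 264], [338, 256]] [[292.1000061035156, 244.60000610351562], [334.3999938964844, 236.10000610351562], [338.5, 256.29998779296875], [296.20001220703125, 264.79998779296875]]
[[534.9, 84.8, 30.0], [515.2, 183.8, 30.0], [469.7, 176.4, 30.0], [489.2, 75.2, 30.0]] base px [[367. 457.]
 [116. 442.]]
```

View pics/crop1.png

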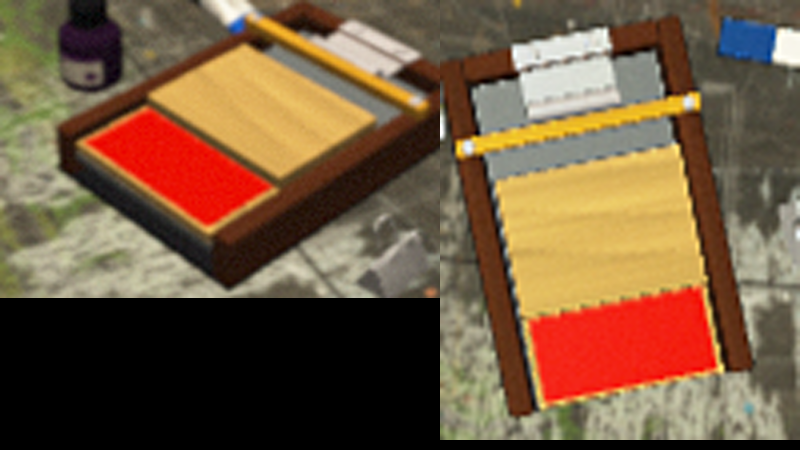

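The crop confirms it: the board in the frame is the larger of the two, with its red landing on the robot's side, bar at the far end and nose not yet under it. Next I'll triangulate the points and get the frame direction.

```bash
python3 - <<'E'
from h import *
import pickle
from scipy.spatial.transform import Rotation as Ro
S=pickle.load(open("s1.pkl","rb"))
def lines(n,cond,box):
    im=S[n]["pixels"]; u0,u1,v0,v1=box; hsv=cv2.cvtColor(im,cv2.COLOR_BGR2HSV).astype(int)
    m=cond(im.astype(int),hsv).astype(np.uint8); mm=np.zeros_like(m); mm[v0:v1,u0:u1]=m[v0:v1,u0:u1]
    return mm
bx={"side":(200,360,205,310),"top":(265,360,160,275)}
red=lambda b,h:(b[...,2]>150)&(b[...,1]<80)&(b[...,0]<80)
def quad(m):
    c=max(cv2.findContours(m,0,cv2.CHAIN_APPROX_NONE)[0],key=cv2.contourArea).reshape(-1,2).astype(np.float32)
    ap=cv2.approxPolyDP(c.reshape(-1,1,2),6,True).reshape(-1,2)
    # refine: line fit for each side
    L=[]
    for i in range(len(ap)):
        a,b=ap[i],ap[(i+1)%len(ap)]; d=(b-a)/np.linalg.norm(b-a); r=c-a; s=r@d; e=np.abs(r@[-d[1],d[0]])
        k=(e<1.5)&(s>2)&(s<np.linalg.norm(b-a)-2); L.append(cv2.fitLine(c[k],cv2.DIST_L2,0,.01,.01).ravel())
    P=[]
    for i in range(len(L)):
        v1,p1=L[i-1][:2],L[i-1][2:];v2,p2=L[i][:2],L[i][2:]
        k=np.linalg.solve(np.c_[v1,-v2],p2-p1);P.append(p1+k[0]*v1)
    return np.array(P)
q1=quad(lines("side",red,bx["side"]));q2=quad(lines("top",red,bx["top"]))
g=onz(S["side"],q1,30);o=[np.argmin(np.linalg.norm(onz(S["top"],q2,30)-x,axis=1)) for x in g]
T=tri(S["side"],q1,S["top"],q2[o]);print("red corners\n",T.round(1),"centre",T.mean(0).round(1))
# wood rails, top view
wood=lambda b,h:((h[...,0]<15)&(h[...,1]>110)&(h[...,2]<125)&(b[...,2]-b[...,0]>25))
m=lines("top",wood,bx["top"]); m=cv2.morphologyEx(m,cv2.MORPH_OPEN,np.ones((2,2),np.uint8))
c=np.concatenate([x for x in cv2.findContours(m,0,2)[0] if cv2.contourArea(x)>40])
r=cv2.boxPoints(cv2.minAreaRect(c));W=onz(S["top"],r,34);print("frame rect",W.round(1).tolist(),[np.linalg.norm(W[i]-W[i-1]).round(1) for i in range(4)],"centre",W.mean(0).round(1))
for i in range(4): d=W[i]-W[i-1]; print("edge yaw",np.arctan2(d[1],d[0]).round(3))
# pale wood board front quad
pale=lambda b,h:(h[...,0]>14)&(h[...,0]<27)&(h[...,1]>70)&(h[...,1]<190)&(h[...,2]>140)
for n in bx:
    x=cv2.morphologyEx(lines(n,pale,bx[n]),cv2.MORPH_OPEN,np.ones((5,5),np.uint8));p=quad(x)
    print(n,"pale",p.round(1).tolist(),onz(S[n],p,38).round(1).tolist())
st=bot.read_state();w,*v=st["ee_rot"];print("tool axes cols\n",Ro.from_quat([*v,w]).as_matrix().round(3))
E
```

```text
red corners
 [[4.686e+02 1.759e+02 2.900e+01 2.000e-01]
 [4.889e+02 7.560e+01 2.900e+01 3.000e-01]
 [5.355e+02 8.390e+01 3.130e+01 5.000e-01]
 [5.159e+02 1.846e+02 3.010e+01 1.000e+00]] centre [5.022e+02 1.300e+02 2.990e+01 5.000e-01]
frame rect [[668.8, 240.8, 34.0], [700.8, 94.0, 34.0], [486.1, 49.7, 34.0], [455.3, 195.1, 34.0]] [np.float64(218.3), np.float64(150.2), np.float64(219.2), np.float64(148.6)] centre [577.7 144.9  34. ]
edge yaw 0.211
edge yaw -1.356
edge yaw -2.938
edge yaw 1.78
side pale [[246.1999969482422, 244.5], [287.79998779296875, 270.8999938964844], [320.1000061035156, 252.39999389648438], [278.0, 229.0]] [[516.5, 190.8, 38.0], [538.1, 80.7, 38.0], [621.4, 94.5, 38.0], [599.3, 205.1, 38.0]]
top pale [[329.1000061035156, 201.10000610351562], [283.6000061035156, 210.0], [290.3999938964844, 243.8000030517578], [335.79998779296875, 235.10000610351562]] [[621.2, 97.6, 38.0], [598.9, 207.1, 38.0], [518.1, 190.4, 38.0], [539.4, 81.6, 38.0]]
tool axes cols
 [[-0.    -0.247 -0.969]
 [-0.002 -0.969  0.247]
 [-1.     0.002 -0.   ]]
```

Consistent: the frame centre is at about (578,145) with yaw about 0.207. The step is at frame x ≈ -51, the nose at ≈ 33, and the landing at z ≈ 30 from two views. I'll traverse high to above the landing with the fingers shut and a yaw turn of +0.457.

```bash
python3 -m creep '[{"translation":[4,-4,0],"turn":[0,0,0.05],"gripper":0},{"translation":[8,-8.5,0],"turn":[0,0,0.1],"gripper":0},{"translation":[11,-11.6,0],"turn":[0,0,0.15],"gripper":0},{"translation":[14,-14.8,0],"turn":[0,0,0.2],"gripper":0},{"translation":[17,-18,0],"turn":[0,0,0.25],"gripper":0},{"translation":[20,-21.1,0],"turn":[0,0,0.3],"gripper":0},{"translation":[23,-24.3,0],"turn":[0,0,0.35],"gripper":0},{"translation":[26,-27.5,0],"turn":[0,0,0.4],"gripper":0},{"translation":[29,-30.6,0],"turn":[0,0,0.457],"gripper":0},{"translation":[32,-33.8,0],"turn":[0,0,0.457],"gripper":0},{"translation":[35,-37,0],"turn":[0,0,0.457],"gripper":0},{"translation":[37.9,-40,0],"turn":[0,0,0.457],"gripper":0},{"translation":[37.9,-40,0],"turn":[0,0,0.457],"gripper":0},{"translation":[37.9,-40,0],"turn":[0,0,0.457],"gripper":0},{"translation":[37.9,-40,-4],"turn":[0,0,0.457],"gripper":0},{"translation":[37.9,-40,-8],"turn":[0,0,0.457],"gripper":0},{"translation":[37.9,-40,-12],"turn":[0,0,0.457],"gripper":0},{"translation":[37.9,-40,-16],"turn":[0,0,0.457],"gripper":0},{"translation":[37.9,-40,-17],"turn":[0,0,0.457],"gripper":0},{"translation":[37.9,-40,-17],"turn":[0,0,0.457],"gripper":0}]'
python3 - <<'E'
from h import *
from scipy.spatial.transform import Rotation as Ro
st=bot.read_state();w,*v=st["ee_rot"];print(st["q"],st["tcp_pos"],st["contact_force"],Ro.from_quat([*v,w]).as_matrix().round(3).tolist())
S=[viewer.snapshot(n)["pixels"] for n in("side","top")]
a=cv2.resize(S[0][150:310,190:360],(420,395),interpolation=2);b=cv2.resize(S[1][160:275,265:375],(378,395),interpolation=2)
cv2.imwrite("pics/c2.png",np.hstack([a,b]))
E
```

```text
t: 2.1
tcp_pos: [513.7, 132.7, 59.8]
ee_rot: [-0.075, -0.702, -0.072, 0.704]
contact_force: [-0.2, 0.3, 1.7]
opening: 0.002
[ 0.54934916  0.33706433 -0.23807021  0.00207982 -0.99927636  1.22883135] [513.68272991 132.70248559  59.75815029] [-0.22000905  0.31073872  1.67169142] [[-0.002, 0.207, -0.978], [-0.003, -0.978, -0.207], [-1.0, 0.003, 0.003]]
```

View pics/c2.png

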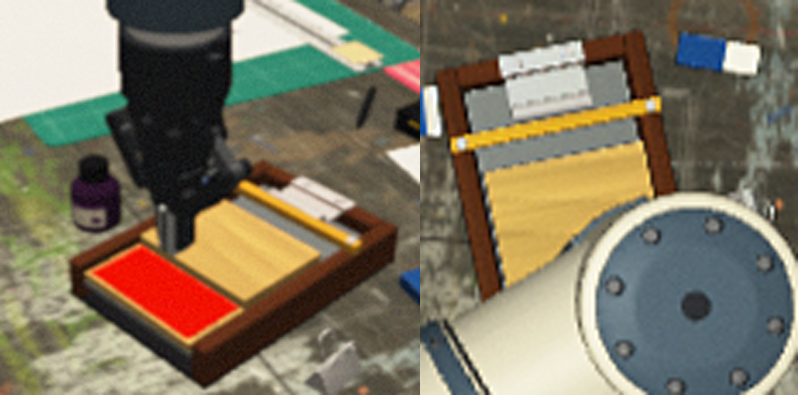

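The side view shows the shut fingertips at crop (175,245), over the landing just behind the step, and the top view is partly hidden by the arm. I'll back off 2 mm and descend to contact.

```bash
python3 -m creep '[{"translation":[-0.2,-0.1,-1],"turn":[0,0,0],"gripper":0},{"translation":[-0.2,-0.1,-2],"turn":[0,0,0],"gripper":0},{"translation":[-0.2,-0.1,-2.4],"turn":[0,0,0],"gripper":0},{"translation":[-0.2,-0.1,-2.7],"turn":[0,0,0],"gripper":0},{"translation":[-0.2,-0.1,-2.9],"turn":[0,0,0],"gripper":0},{"translation":[-0.2,-0.1,-3.0],"turn":[0,0,0],"gripper":0},{"translation":[-0.2,-0.1,-3.0],"turn":[0,0,0],"gripper":0}]'
```

```text
t: 2.9
tcp_pos: [514.1, 132.5, 32.5]
ee_rot: [0.074, 0.704, 0.073, -0.702]
contact_force: [0.7, -0.3, 0.2]
opening: 0.001
```

```bash
python3 -m creep '[{"translation":[-0.3,-0.1,-0.1],"turn":[0,0,0],"gripper":0},{"translation":[-0.3,-0.1,-0.2],"turn":[0,0,0],"gripper":0},{"translation":[-0.3,-0.1,-0.3],"turn":[0,0,0],"gripper":0},{"translation":[-0.3,-0.1,-0.4],"turn":[0,0,0],"gripper":0},{"translation":[-0.3,-0.1,-0.4],"turn":[0,0,0],"gripper":0}]'
```

```text
t: 3.4
tcp_pos: [511.0, 131.4, 28.9]
ee_rot: [0.074, 0.704, 0.073, -0.702]
contact_force: [-2.0, -0.7, 4.4]
opening: -0.004
```

```bash
python3 -m creep '[{"translation":[0,0,-0.2],"turn":[0,0,0],"gripper":0},{"translation":[0,0,-0.4],"turn":[0,0,0],"gripper":0},{"translation":[0,0,-0.5],"turn":[0,0,0],"gripper":0},{"translation":[0,0,-0.5],"turn":[0,0,0],"gripper":0}]'
```

```text
t: 3.8
tcp_pos: [511.0, 131.4, 24.7]
ee_rot: [0.074, 0.705, 0.073, -0.702]
contact_force: [-4.4, -0.8, 8.4]
opening: 0.003
```

```bash
python3 -m creep '[{"translation":[0,0,-0.2],"turn":[0,0,0],"gripper":0},{"translation":[0,0,-0.35],"turn":[0,0,0],"gripper":0},{"translation":[0,0,-0.35],"turn":[0,0,0],"gripper":0},{"translation":[0,0,-0.35],"turn":[0,0,0],"gripper":0}]'
```

```text
t: 4.2
tcp_pos: [511.1, 131.4, 22.4]
ee_rot: [0.074, 0.705, 0.073, -0.702]
contact_force: [-5.9, -0.4, 11.1]
opening: -0.0
```

```bash
python3 -m creep '[{"translation":[0,0,-0.3],"turn":[0,0,0],"gripper":0},{"translation":[0,0,-0.3],"turn":[0,0,0],"gripper":0},{"translation":[0,0,-0.3],"turn":[0,0,0],"gripper":0}]'
python3 - <<'E'
from h import *
S=viewer.snapshot("side")["pixels"]
cv2.imwrite("pics/c3.png",cv2.resize(S[195:310,205:360],(780,579),interpolation=2));print(bot.read_state()["contact_force"])
E
```

```text
t: 4.5
tcp_pos: [511.1, 131.4, 21.5]
ee_rot: [0.075, 0.705, 0.074, -0.701]
contact_force: [-7.8, 0.1, 18.6]
opening: -0.003
[-8.50821748 -0.77702216 18.71502646]
```

View pics/c3.png

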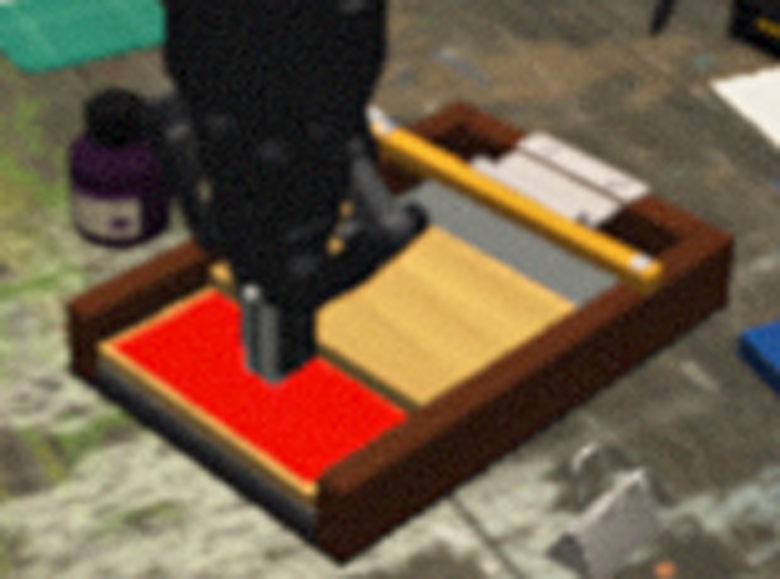

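The board is sunk flat: its landing is below the rail tops, the fingertips are at crop (275,365) near the step, and the bed is at its stop. Now I'll slide it along (0.978, 0.207).

```bash
python3 -m creep '[{"translation":[0,0,-0.3],"turn":[0,0,0],"gripper":0},{"translation":[0.2,0.04,-0.3],"turn":[0,0,0],"gripper":0},{"translation":[0.4,0.08,-0.3],"turn":[0,0,0],"gripper":0},{"translation":[0.6,0.13,-0.3],"turn":[0,0,0],"gripper":0},{"translation":[0.8,0.17,-0.3],"turn":[0,0,0],"gripper":0},{"translation":[1.0,0.21,-0.3],"turn":[0,0,0],"gripper":0},{"translation":[1.2,0.25,-0.3],"turn":[0,0,0],"gripper":0}]'
```

```text
t: 5.25
tcp_pos: [518.4, 131.7, 21.3]
ee_rot: [-0.076, -0.702, -0.073, 0.704]
contact_force: [-25.5, -3.4, 40.8]
opening: 0.004
```

```bash
python3 -m creep '[{"translation":[0.4,0.1,-0.1],"turn":[0,0,0],"gripper":0},{"translation":[0.6,0.2,-0.1],"turn":[0,0,0],"gripper":0},{"translation":[0.8,0.25,-0.1],"turn":[0,0,0],"gripper":0},{"translation":[1.0,0.3,-0.1],"turn":[0,0,0],"gripper":0}]'
```

```text
t: 5.65
tcp_pos: [525.8, 133.2, 21.5]
ee_rot: [-0.077, -0.7, -0.072, 0.706]
contact_force: [-12.8, -3.8, 20.2]
opening: -0.002
```

```bash
python3 -m creep '[{"translation":[0.5,0.1,-0.15],"turn":[0,0,0],"gripper":0},{"translation":[0.7,0.2,-0.15],"turn":[0,0,0],"gripper":0},{"translation":[0.9,0.25,-0.15],"turn":[0,0,0],"gripper":0},{"translation":[1.1,0.3,-0.15],"turn":[0,0,0],"gripper":0},{"translation":[1.3,0.35,-0.15],"turn":[0,0,0],"gripper":0}]'
python3 - <<'E'
from h import *
S=viewer.snapshot("side")["pixels"]
cv2.imwrite("pics/c4.png",cv2.resize(S[195:310,205:360],(780,579),interpolation=2));print(bot.read_state()["contact_force"])
E
```

```text
t: 6.15
tcp_pos: [536.0, 135.0, 21.5]
ee_rot: [-0.078, -0.698, -0.071, 0.708]
contact_force: [-14.7, -2.7, 21.7]
opening: -0.003
[-12.53508886  -3.06712403  21.65577879]
```

View pics/c4.png

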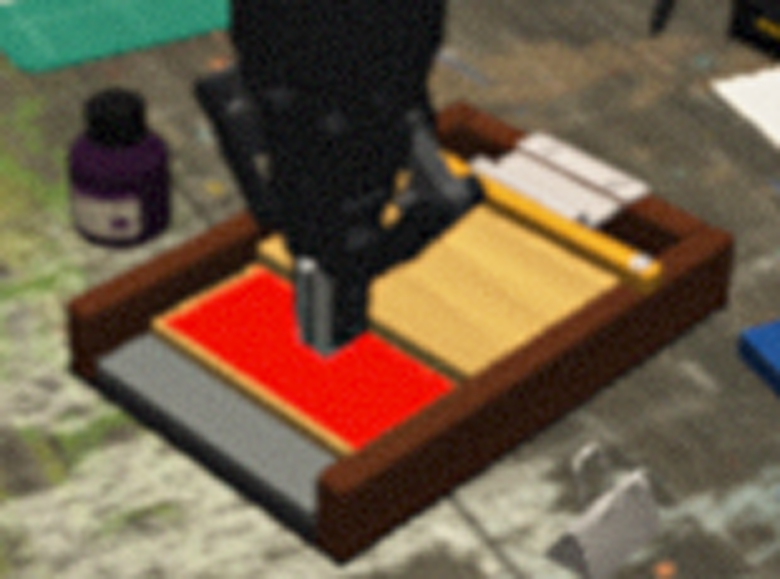

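The board has slid flat, with the grey bed now showing behind it, and its nose at crop (560,250) is just going under the bar. The fingers are still on the landing at (325,345). Continue.

```bash
python3 -m creep '[{"translation":[0.5,0.1,-0.15],"turn":[0,0,0],"gripper":0},{"translation":[0.8,0.2,-0.15],"turn":[0,0,0],"gripper":0},{"translation":[1.1,0.27,-0.15],"turn":[0,0,0],"gripper":0},{"translation":[1.4,0.35,-0.15],"turn":[0,0,0],"gripper":0},{"translation":[1.7,0.42,-0.15],"turn":[0,0,0],"gripper":0},{"translation":[2.0,0.5,-0.15],"turn":[0,0,0],"gripper":0}]'
```

```text
t: 6.8
tcp_pos: [550.6, 137.4, 21.5]
ee_rot: [-0.079, -0.695, -0.069, 0.712]
contact_force: [-20.5, -5.8, 26.7]
opening: -0.004
```

```bash
python3 -m creep '[{"translation":[0.6,0.2,-0.15],"turn":[0,0,0],"gripper":0},{"translation":[0.9,0.3,-0.15],"turn":[0,0,0],"gripper":0},{"translation":[1.2,0.4,-0.15],"turn":[0,0,0],"gripper":0},{"translation":[1.5,0.48,-0.15],"turn":[0,0,0],"gripper":0},{"translation":[1.8,0.55,-0.15],"turn":[0,0,0],"gripper":0}]'
```

```text
t: 7.3
tcp_pos: [563.7, 140.3, 21.6]
ee_rot: [-0.081, -0.691, -0.068, 0.715]
contact_force: [-19.6, -3.8, 26.1]
opening: -0.001
```

```bash
python3 -m creep '[{"translation":[0.5,0.15,-0.15],"turn":[0,0,0],"gripper":0},{"translation":[0.7,0.22,-0.15],"turn":[0,0,0],"gripper":0},{"translation":[0.9,0.28,-0.15],"turn":[0,0,0],"gripper":0},{"translation":[1.1,0.33,-0.15],"turn":[0,0,0],"gripper":0}]'
```

```text
t: 7.7
tcp_pos: [569.6, 141.4, 21.6]
ee_rot: [-0.082, -0.687, -0.067, 0.719]
contact_force: [-20.5, -2.9, 25.1]
opening: 0.003
```

```bash
python3 -m creep '[{"translation":[0.4,0.1,-0.15],"turn":[0,0,0],"gripper":0},{"translation":[0.5,0.13,-0.15],"turn":[0,0,0],"gripper":0},{"translation":[0.6,0.16,-0.15],"turn":[0,0,0],"gripper":0}]'
```

```text
t: 8.0
tcp_pos: [569.8, 141.4, 21.7]
ee_rot: [-0.082, -0.683, -0.066, 0.722]
contact_force: [-26.3, -1.5, 29.3]
opening: 0.002
```

```bash
python3 - <<'E'
from h import *
from scipy.spatial.transform import Rotation as Ro
st=bot.read_state();w,*v=st["ee_rot"];print(st["contact_force"],Ro.from_quat([*v,w]).as_matrix().round(3).tolist())
S=[viewer.snapshot(n) for n in("side","top")]
import pickle;pickle.dump(S,open("s5.pkl","wb"))
a=cv2.resize(S[0]["pixels"][195:310,205:360],(480,356),interpolation=2);b=cv2.resize(S[1]["pixels"][165:275,270:370],(320,356),interpolation=2)
cv2.imwrite("pics/c5.png",np.hstack([a,b]))
d=np.array([.978,.207,0]);n=np.array([-.207,.978,0]);C=np.array([578,145,0.])
for x in(9,-46): print(x,[proj(S[0],C+d*x+n*y+[0,0,z]).round(1).tolist() for y,z in((57,22),(-57,22))])
E
```

```text
[-26.26277381  -1.49709589  29.34213735] [[-0.052, 0.209, -0.977], [-0.029, -0.978, -0.208], [-0.998, 0.018, 0.057]]
9 [[[268.5, 239.6]], [[311.1, 264.1]]]
-46 [[[248.4, 250.4]], [[291.0, 277.1]]]
```

View pics/c5.png

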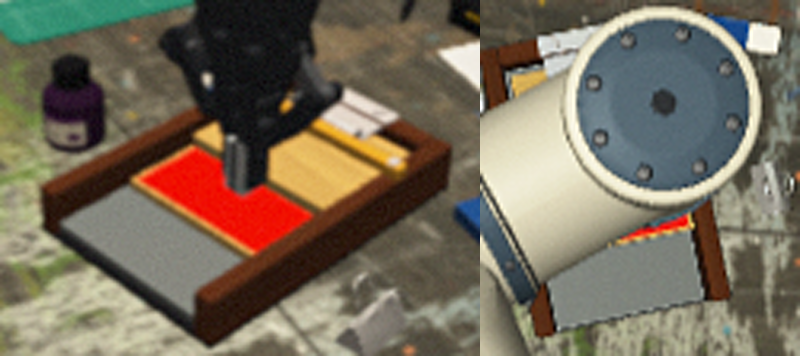

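```bash
cat >> h.py <<'E'
dd=np.array([.978,.207]);nn=np.array([-.207,.978]);CC=np.array([578,145.])
def redrear(s,z):
    im=s["pixels"].astype(int); m=((im[...,2]>150)&(im[...,1]<80)&(im[...,0]<80)).astype(np.uint8)
    mm=np.zeros_like(m); mm[205:310,215:345]=m[205:310,215:345]
    p=np.argwhere(mm)[:,::-1]; c=[p[p[:,0]==u].max(0)+[0,.5] for u in np.unique(p[:,0])]
    P=onz(s,c,z)[:,:2]-CC; q=np.c_[P@dd,P@nn]; lo=np.percentile(q[:,0],50)
    q=q[np.abs(q[:,0]-lo)<5]; q=q[(q[:,1]>q[:,1].min()+8)&(q[:,1]<q[:,1].max()-8)]
    k=np.polyfit(q[:,1],q[:,0],1); return k, q[:,1].min(),q[:,1].max()
E
python3 - <<'E'
from h import *
import pickle
a=pickle.load(open("s1.pkl","rb"))["side"];b=pickle.load(open("s5.pkl","rb"))[0]
print(redrear(a,30),redrear(b,22))
E
```

```text
(array([ 7.60033379e-03, -1.02924421e+02]), np.float64(-42.81751678062922), np.float64(41.88115464164652)) (array([-1.10040020e-02, -4.85974566e+01]), np.float64(-44.4990329452498), np.float64(36.91154227559417))
```

By the red rear edge the board has travelled 54 mm, about 5–7 mm short of home, and it has stalled on friction with the tool tilted 3°. I'll straighten the tool and push on.

```bash
python3 -m creep '[{"translation":[0.6,0.15,-0.1],"turn":[0.005,-0.025,0],"gripper":0},{"translation":[0.8,0.2,-0.1],"turn":[0.011,-0.05,0],"gripper":0},{"translation":[1.0,0.25,-0.1],"turn":[0.011,-0.05,0],"gripper":0},{"translation":[1.1,0.28,-0.1],"turn":[0.011,-0.05,0],"gripper":0}]'
```

```text
t: 8.5
tcp_pos: [576.2, 142.6, 21.5]
ee_rot: [-0.081, -0.699, -0.067, 0.708]
contact_force: [-20.6, -1.2, 21.9]
opening: -0.002
```

```bash
python3 -m creep '[{"translation":[0.5,0.15,-0.15],"turn":[0.002,-0.01,0],"gripper":0},{"translation":[0.7,0.2,-0.15],"turn":[0.002,-0.01,0],"gripper":0},{"translation":[0.9,0.24,-0.15],"turn":[0.002,-0.01,0],"gripper":0}]'
python3 - <<'E'
from h import *
import pickle
s=viewer.snapshot("side");pickle.dump(s,open("s6.pkl","wb"));print(redrear(s,22))
E
```

```text
t: 8.8
tcp_pos: [577.6, 142.8, 21.4]
ee_rot: [-0.081, -0.697, -0.066, 0.709]
contact_force: [-33.6, -0.3, 36.6]
opening: 0.001
(array([ 3.80930757e-03, -4.08620495e+01]), np.float64(-44.28572373962233), np.float64(37.73016151139834))
```

```bash
python3 -m creep '[{"translation":[0.6,0.18,-0.1],"turn":[0.002,-0.01,0],"gripper":0},{"translation":[0.9,0.24,-0.1],"turn":[0.002,-0.01,0],"gripper":0},{"translation":[1.0,0.26,-0.1],"turn":[0.002,-0.01,0],"gripper":0}]'
python3 - <<'E'
from h import *
s=viewer.snapshot("side");print(redrear(s,22))
E
```

```text
t: 9.15
tcp_pos: [577.7, 142.8, 21.5]
ee_rot: [-0.082, -0.694, -0.064, 0.713]
contact_force: [-38.2, -0.2, 38.5]
opening: -0.004
(array([-2.15179832e-03, -4.09593135e+01]), np.float64(-44.28572373962233), np.float64(37.73016151139834))
```

Pushing harder gave no motion, so the nose is at the far rail. I'll unload horizontally, then lift straight up.

```bash
python3 -m creep '[{"translation":[0.2,0,-0.1],"turn":[0,0,0],"gripper":0},{"translation":[0.1,0,-0.1],"turn":[0,0,0],"gripper":0},{"translation":[0.1,0,-0.1],"turn":[0,0,0],"gripper":0}]'
```

```text
t: 9.5
tcp_pos: [577.4, 142.7, 21.7]
ee_rot: [-0.082, -0.693, -0.064, 0.713]
contact_force: [-8.8, 1.5, 11.4]
opening: 0.004
```

```bash
python3 -m creep '[{"translation":[0,0,0.1],"turn":[0,0,0],"gripper":0},{"translation":[-0.03,0,0.25],"turn":[0,0,0],"gripper":0},{"translation":[-0.05,0,0.4],"turn":[0,0,0],"gripper":0},{"translation":[-0.05,0,0.5],"turn":[0,0,0],"gripper":0},{"translation":[-0.1,0,0.6],"turn":[0,0,0],"gripper":0},{"translation":[-0.1,0,0.6],"turn":[0,0,0],"gripper":0}]'
```

```text
t: 10.1
tcp_pos: [576.4, 142.8, 27.7]
ee_rot: [-0.082, -0.693, -0.064, 0.713]
contact_force: [-0.0, -0.7, -0.2]
opening: -0.004
```

```bash
python3 -m creep '[{"translation":[-0.3,-0.06,0.3],"turn":[0,0,0],"gripper":0},{"translation":[-0.5,-0.1,1],"turn":[0,0,0],"gripper":0},{"translation":[-0.5,-0.1,3],"turn":[0,0,0],"gripper":0},{"translation":[-0.5,-0.1,7],"turn":[0,0,0],"gripper":0},{"translation":[-2,-0.4,11],"turn":[0,0,0],"gripper":0},{"translation":[-5,-1,15],"turn":[0,0,0],"gripper":0},{"translation":[-9,4,17],"turn":[0,0,0],"gripper":0},{"translation":[-13,8,17],"turn":[0,0,0],"gripper":0},{"translation":[-16,12,17],"turn":[0,0,0],"gripper":0},{"translation":[-19,16,17],"turn":[0,0,0],"gripper":0},{"translation":[-20,20,17],"turn":[0,0,0],"gripper":0},{"translation":[-20,20,17],"turn":[0,0,0],"gripper":0}]'
python3 - <<'E'
from h import *
import pickle
s={n:viewer.snapshot(n) for n in("side","top")};pickle.dump(s,open("s7.pkl","wb"));print(redrear(s["side"],26))
a=cv2.resize(s["side"]["pixels"][195:310,205:360],(480,356),interpolation=2);b=cv2.resize(s["top"]["pixels"][155:275,225:370],(430,356),interpolation=2)
cv2.imwrite("pics/c7.png",np.hstack([a,b])[:,:800] if 0 else cv2.resize(np.hstack([a,b]),(800,313)))
o=pickle.load(open("s1.pkl","rb"))
d=cv2.absdiff(s["top"]["pixels"],o["top"]["pixels"]).max(2)
for nm,(u,v) in dict(ink=(255,242),tube=(250,193),rubber=(351,176),clip=(365,225)).items(): print(nm,(d[v-12:v+12,u-14:u+14]>60).sum())
E
```

```text
t: 11.3
tcp_pos: [374.3, 346.0, 198.3]
ee_rot: [-0.083, -0.693, -0.066, 0.713]
contact_force: [0.1, -0.2, -0.5]
opening: 0.001
(array([ 1.94029562e-03, -4.27412366e+01]), np.float64(-45.69886197695962), np.float64(36.036689451781335))
ink 0
tube 0
rubber 0
clip 0
```

View pics/c7.png

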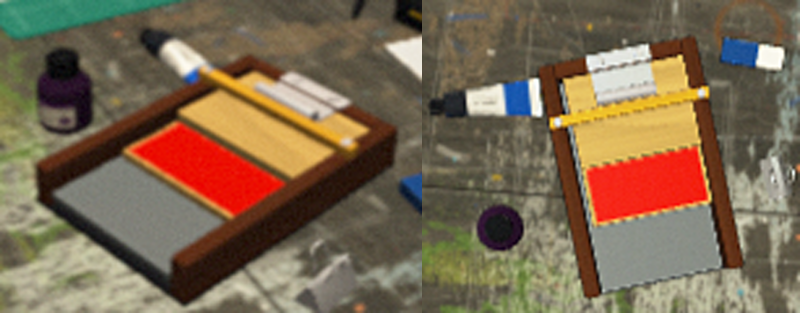

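```bash
python3 - <<'E'
from h import *
import pickle
s=pickle.load(open("s7.pkl","rb"));o=pickle.load(open("s1.pkl","rb"));s6=pickle.load(open("s6.pkl","rb"))
def rc(s,box):
    u0,u1,v0,v1=box;im=s["pixels"].astype(int); m=((im[...,2]>150)&(im[...,1]<80)&(im[...,0]<80)).astype(np.uint8)
    mm=np.zeros_like(m); mm[v0:v1,u0:u1]=m[v0:v1,u0:u1]; M=cv2.moments(mm,True); return [[M["m10"]/M["m00"],M["m01"]/M["m00"]]]
B={"side":(200,360,205,310),"top":(265,360,160,275)}
r=[]
for S in(o,s):
    t=tri(S["side"],rc(S["side"],B["side"]),S["top"],rc(S["top"],B["top"]))[0]; p=t[:2]-CC; r.append([p@dd,p@nn,t[2],t[3]])
print(np.round(r,2),"travel",r[1][0]-r[0][0])
for z in(21,22,23,24,26): print(z, redrear(s6,z)[0][1].round(1),redrear(s["side"],z)[0][1].round(1))
b=s["top"]["pixels"][163:215,268:345];cv2.imwrite("pics/c8.png",cv2.resize(b,None,fx=10,fy=10,interpolation=cv2.INTER_CUBIC))
# along-profile on each side of the leaf, top view at z=34
for y in(-45,-40,40,45):
    P=[np.r_[CC+dd*x+nn*y,34] for x in range(80,104)];q=proj(s["top"],P)
    print(y,[int(v) for v in cv2.remap(s["top"]["pixels"][...,1],q[:,0].astype(np.float32),q[:,1].astype(np.float32),1).ravel()])
E
```

```text
[[-76.76   0.51  28.04   1.75]
 [-15.06  -2.52  22.69   1.47]] travel 61.694328104118384
21 -39.9 -38.0
22 -40.9 -39.0
23 -41.8 -39.9
24 -42.7 -40.9
26 -44.6 -42.7
-45 [178, 180, 181, 180, 178, 178, 181, 184, 188, 193, 197, 200, 203, 193, 180, 148, 89, 36, 35, 44, 49, 50, 51, 51]
-40 [180, 180, 179, 178, 177, 178, 180, 183, 188, 193, 198, 199, 191, 182, 145, 100, 65, 51, 40, 42, 46, 48, 49, 49]
40 [199, 197, 195, 192, 189, 186, 186, 186, 187, 188, 191, 195, 200, 190, 178, 147, 87, 29, 34, 44, 49, 50, 51, 52]
45 [199, 200, 198, 196, 194, 191, 189, 188, 187, 190, 194, 196, 193, 190, 166, 135, 101, 68, 40, 41, 45, 48, 50, 52]
```

View pics/c8.png

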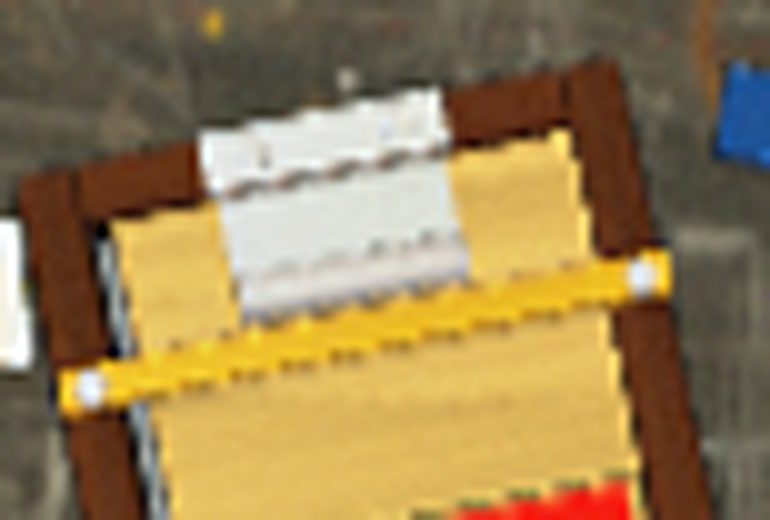

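```bash
python3 - <<'E'
from h import *
import pickle
s=pickle.load(open("s7.pkl","rb"))["top"];o=pickle.load(open("s1.pkl","rb"))["top"]
xs=np.arange(84,106,1.)
for nm,S in(("before",o),("after",s)):
  for ys in(np.arange(-54,-32,.5),np.arange(32,54,.5)):
    A=[]
    for y in ys:
        q=proj(S,[np.r_[CC+dd*x+nn*y,34] for x in xs]).astype(np.float32)
        A.append(cv2.remap(S["pixels"],q[:,0].copy(),q[:,1].copy(),1)[:,0].astype(float))
    m=np.mean(A,0); print(nm,ys[0],[tuple(map(int,c)) for c in m[4:]])
E
```

```text
before -54.0 [(134, 141, 137), (133, 140, 136), (127, 134, 130), (115, 122, 118), (89, 95, 94), (50, 55, 60), (18, 24, 37), (8, 18, 39), (10, 24, 52), (14, 33, 69), (18, 40, 83), (21, 45, 92), (23, 46, 96), (23, 47, 97), (23, 48, 98), (23, 48, 98), (24, 49, 98), (25, 49, 98)]
before 32.0 [(141, 150, 145), (142, 150, 145), (138, 145, 141), (128, 135, 132), (104, 111, 109), (60, 66, 70), (22, 27, 39), (7, 15, 35), (10, 22, 49), (16, 32, 67), (21, 42, 83), (25, 48, 93), (27, 51, 98), (26, 51, 99), (25, 51, 99), (25, 52, 100), (25, 52, 101), (25, 53, 102)]
after -54.0 [(95, 188, 227), (97, 193, 231), (99, 197, 234), (101, 200, 236), (100, 197, 234), (94, 187, 226), (82, 166, 205), (62, 125, 160), (36, 74, 107), (20, 42, 78), (17, 36, 79), (19, 41, 88), (21, 45, 95), (23, 47, 97), (24, 48, 98), (24, 49, 99), (24, 49, 99), (23, 49, 99)]
after 32.0 [(95, 187, 226), (96, 189, 227), (97, 192, 230), (99, 195, 232), (98, 193, 230), (93, 185, 223), (83, 166, 205), (63, 129, 165), (39, 79, 112), (22, 45, 79), (20, 38, 77), (22, 44, 88), (24, 49, 96), (24, 50, 99), (24, 51, 100), (23, 51, 101), (24, 52, 101), (24, 52, 102)]
```

Both sides of the nose meet the rail's inner edge within about 1 mm and square to it, bar and leaf lie over the board, and the bystanders are unmoved. I'll hand in.

```bash
python3 -c "
from station import bot
print(bot.job_done(), bot.read_state()['contact_force'])"
```

```text
the job is handed in; nothing more can be done
the job is handed in; nothing more can be done
```

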